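Fit the sawing bench pin under the anvil and hold it home

TASK

Pick up the notched bench pin (the wooden one with the V cut in its nose, not the solid one) and slide its thin tongue, right way up, into the pocket under the small steel anvil clamped to the front edge of the raised bench. Push it in until you feel the tongue's end meet the back of the pocket, square and level, and finish while still gripping it and pressing it firmly home, so that the clamp screw can be tightened; do not let go. Leave everything else where it lies: the solid pin, the tools, the brass offcut, the pitch bowl and the tin of punches.

Things in the scene. Friction and masses are not known exactly. Their poses are not given: they have to be found in the camera images.
- saw_pin_mid (a point): Notched bench pin, loose, pale beech, ~95 g, 150 x 46 x 20 mm, lying flat on the bench, left or right. This point: centre of its solid middle, 10 mm above the underside; grip here across the 46 mm width. x along the pin to the tongue, y across, z up. From x = -35 to 35 mm a plain block with flat parallel sides; from -35 to -75 the nose, top sloping down, split by a V cut 26 mm wide at the tip.
- saw_pin_end (a point): Middle of the end of that pin's tongue: 75 mm along x from the grip point and 4 mm lower (6 mm above the underside); same axes. The tongue is 40 mm long: same underside and 46 mm width as the pin but only 12 mm thick (its top is cut back 8 mm), the last 12 mm tapered to 36 wide x 7 thick.
- pocket (a point): Middle of the pocket's floor, at the mouth. x points level into the pocket (away from the robot, turned with the raised bench), y across, z up. The pocket is 52 mm wide, 15 high, 37 deep: steel floor, cheeks, and the anvil as roof. The floor juts 12 mm out of the mouth as a ledge 50 mm wide, 138 mm above the bench. Pin home: 3 mm of tongue and all the rest of the pin stick out in front.
- clamp: Steel anvil-and-pin clamp, fixed on the raised bench's front edge. Its flat anvil, 76 mm wide, 62 deep, 18 thick, roofs the pocket; the anvil's front face is at the mouth, its top 33 mm above the pocket's floor. Origin 8 mm under the mouth point, same axes; below it a C frame and screw.
- stop: Back wall of the pocket, rigid steel, on which the end of the tongue is pressed. Origin at floor height in the middle of its front face, 37 mm beyond the mouth; x points on inward, z up. A push of about 5 to 20 N is right.
- riser: The raised bench station, wood, fixed: 240 deep (x) x 420 wide (y) x 130 high, origin in the middle of its underside, its front face (towards the robot) 120 mm from the origin along -x. The clamp grips its front edge.
- file_pin: The solid bench pin, of the same beech and size (150 x 46 x 20 mm) with the same tongue to +x, but its nose is a plain slope without a cut. Origin in the middle of its underside. Loose; leave it. It and the notched pin lie one on the left, one on the right.
- graver: Graver lying between the pins: mushroom wooden handle, 110 mm long along x, 32 mm high. Origin under its middle. Loose; leave it.
- offcut: Flat brass offcut 60 x 40 x 4 mm lying in front of the raised bench, origin under its middle. Loose; leave it.
- hammer: Chasing hammer lying at the left edge of the work area, 240 mm long along x, head to +x, 28 mm high, origin under its middle. Loose; leave it.
- bench_brush: Bench brush lying at the right edge of the work area, 210 mm long along x, 26 mm high, origin under its middle. Loose; leave it.
- pitch_bowl: Iron pitch bowl on a rubber ring, 144 mm across and 96 mm high, standing at the left back of the raised bench; origin under its middle. Loose, 2.4 kg; leave it.
- punch_tin: Tin can of chasing punches, 76 mm across, punches up to 165 mm high, standing at the right back of the raised bench; origin under its middle. Loose; leave it.
Mind the look-alikes: they are no part of the job. What is shaped like the part that bears saw_pin_mid but pink or purple is not meant.

How it is judged:
By the outcome, as a careful person would: the job done as asked, in the order asked, and still so for the second after the job is handed in, while the arm keeps its last pose, push and grip.
It also fails if it takes over 40 s, if anything falls off the work surface, if the arm or the gripper's body presses on something with over 40 N, if the wrist force passes 120 N, or if a joint passes its speed limit or range.

ROBOT

A 6-joint arm with a two-finger parallel gripper is mounted at the origin on the work surface. World frame = base frame: x ahead of the robot, y to its left, z up, the work surface at z = 0. Lengths are in m, angles in rad, forces in N, time in s.
With the tool pointing down it reaches from about 0.275 to 0.875 m from the base axis. Payload 12.5 kg.
Tool frame: the origin (TCP) lies at the very end of the fingers, on their centre line; the grasp point (between the pads) lies 19 mm behind it; z points along the fingers, y is the line along which they close (so a half turn about z gives the same grasp; the last joint's range is limited). The gripper opens to 85 mm and grips with 20 to 120 N. Pads are 22 mm wide; open, the fingers measure 114 mm over their backs; the gripper's body (76 mm by 85 mm) begins 54 mm behind the grasp point. The pads swing forward as they close: fully open they stand 13 mm farther back than shut.
Start: joints at [-1.415, 0.351, 1.652, -0, 1.139, -0.085], TCP at [0.131, -0.534, 0.231] pointing down, gripper open.
Joint ranges: [-2.75, 2.75], [-0.79, 2.1], [0.01, 2.65], [-1.57, 4.71], [0.07, 3.14], [-2.87, 2.87]. Speed limits (rad/s): [2.22, 2.22, 2.79, 3.14, 3.14, 3.14].

INTERFACE

Orientations are given as a unit quaternion [x, y, z, w].
In Python, from bench import sense, viewer, ticket gives the robot as it stands.
- The arm moves only by the tool jog_arm, never from a script. Its argument "increments" is a list of rows, each a list of 4 numbers: the shift along the tool's x, y, z scaled (see below), then the turn about the tool's z scaled (see below). In form: [[dx, dy, dz, roll], ...]. A call has 1 to 8 rows; each row is the pose to reach, as a shift and turn from the pose commanded when the call began, along the tool's axes at that moment; what a row does not reach only later rows make up. The controller multiplies each number of a shift by 1000 mm and each number of a turn by 45 degrees. A row lasts 1/8 s, in which the tool goes at most 62.5 mm and 10.7 degrees, less where a joint would pass 70% of its speed; a pose out of reach is approached as far as the arm can. A call with a number of a shift or a turn outside -1 to 1 is refused whole. A call with a gripper value outside its range is refused whole. "claw" is the closure, from -1 (fully open) to 1 (shut), set as the call begins (left out, the last holds). The fingers move at their own pace and stop on an object; "newtons" is the grip in N (left out, the last holds). Time passes only in rows, so rows that repeat a pose let the fingers close. It gives the time, the measured TCP pose, the force, the opening and the grip force at its end, in the units of the state.
- sense(): the state, without advancing time (a new reading comes with each control period).
- viewer.grab_frame(name): name is "scene" or "top"; returns the picture (384x512x3 uint8, blue, green, red); there is no depth.
- viewer.camera_info(name): a dict with "vfov" (degrees; the focal length in pixels is half the picture's height over the tangent of half this angle, whatever the lens; pixels are square), "cx", "cy" (the principal point, pixels), "rvec" (rotation vector, rad) and "tvec" (3), from world to camera coordinates, as OpenCV has them. Camera axes: x right, y down, z forward; pixel columns grow to the right and rows downward; lengths in m; the calibration is good to about 2 mm. A picture is of the moment at which its call begins. camera_info takes no time and is no camera call.
- ticket.hand_in(): hands the job in; it is judged then, once.
The state is a dict: "clock": time; "joint_positions": joint angles; "qd": joint speeds; "effort": joint torques, N m; "tool_pos": TCP position; "tcp_rot": TCP orientation; "ft_force": force on the tool from outside, world axes, zero at the start; "moment": the same for the moment, N m; "width": opening from 0.0 (shut) to 1.0 (fully open); "grasp_force": force on a finger pad.
Only numpy, scipy, OpenCV 4.12 (cv2) and the standard library are available. Lean on these libraries where they do the work, as an engineer would, in place of code of your own. Each camera call takes 0.05 s, during which the arm holds its last target. There are 200 camera calls.

## Working session

There is one attempt and no reset: what is moved stays moved. The work goes in short steps, Python scripts to look and compute and a tool call to move; the robot and the scene stay as the last step left them, time stands still between calls to the robot, and variables do not carry over. Pictures are saved under pics/ and viewed, at most 10 in all, crops included, and the job is handed in when it is done.

Besides the shell and the picture viewer there is one more tool, called after "Call:" by a JSON object that holds its "api" and its "payload", one argument or row to a line. jog_arm: Moves the arm, as the interface text tells. Shifts and turns lie within -1 to 1; 1 stands for 1000 mm of shift or 45 degrees of turn. Its arguments: {"type":"object","properties":{"increments":{"type":"array"},"claw":{"type":"number"},"newtons":{"type":"number"}},"required":["increments"]}

```bash
mkdir -p pics; python3 - <<'E'
from bench import sense, viewer
import cv2
for n in("scene","top"):
    f=viewer.grab_frame(n); cv2.imwrite(f"pics/{n}0.png",f); print(n,viewer.camera_info(n))
print(sense())
E
```

```text
scene {'vfov': 46.36230721610788, 'cx': 257.2221647248501, 'cy': 193.18902109836264, 'rvec': array([ 1.40412338,  2.09858442, -0.93710269]), 'tvec': array([ 0.20868118, -0.22262537,  1.7009696 ])}
top {'vfov': 56.03877625489325, 'cx': 252.26635162599015, 'cy': 192.4205596352639, 'rvec': array([ 2.13823098, -2.15979727,  0.12954586]), 'tvec': array([0.01513656, 0.49594152, 1.13363766])}
{'clock': 0.1, 'joint_positions': array([-1.41459340e+00,  3.51173045e-01,  1.65234612e+00, -1.85258590e-05,
        1.13909282e+00, -8.45833084e-02]), 'qd': array([ 0.00096592, -0.00104804, -0.00248921,  0.00058399,  0.00259388,
        0.00114542]), 'effort': array([ 1.27915973e-04, -5.06832612e+01, -2.91875356e+01, -9.24205506e-05,
        2.63276037e-03,  2.85264309e-05]), 'tool_pos': array([ 0.13114062, -0.5338385 ,  0.23082267]), 'tcp_rot': array([ 9.92760903e-01,  1.20106327e-01, -2.66528519e-05, -5.09037621e-04]), 'ft_force': array([ 0.18713478,  0.00210095, -0.79301319]), 'moment': array([-0.01987124,  0.00760833, -0.0269054 ]), 'grasp_force': 0.0, 'width': 0.9993615596509213}
```

View pics/scene0.png

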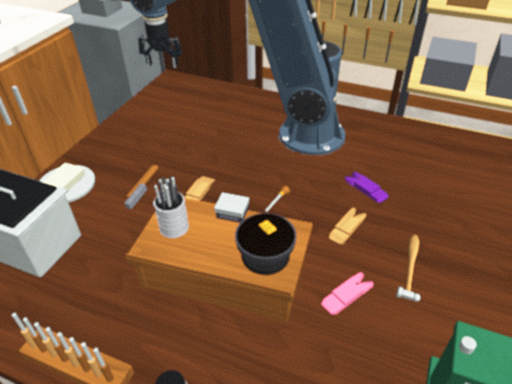

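View pics/top0.png

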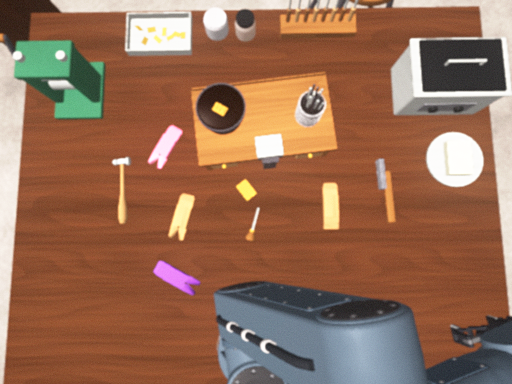

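The notched pin is on the left: about (182,216) in top, with its V toward the robot, and (348,226) in scene. The clamp's anvil is at about (269,147) in top. The solid pin is at (331,206).

```bash
cat > h.py <<'E'
import numpy as np, cv2
from bench import sense, viewer
from scipy.spatial.transform import Rotation as R
def cam(n):
    c=viewer.camera_info(n); f=192/np.tan(np.radians(c['vfov'])/2)
    return np.array([[f,0,c['cx']],[0,f,c['cy']],[0,0,1]]),np.array(c['rvec'],float),np.array(c['tvec'],float)
def cast(n,uv,z):
    K,r,t=cam(n); M=cv2.Rodrigues(r)[0]; C=-M.T@t
    d=(M.T@np.linalg.inv(K)@np.c_[np.reshape(uv,(-1,2)),np.ones(np.size(uv)//2)].T).T
    return C+d*((z-C[2])/d[:,2])[:,None]
def proj(n,P):
    K,r,t=cam(n); return cv2.projectPoints(np.array(P,float).reshape(-1,1,3),r,t,K,None)[0].reshape(-1,2)
E
python3 - <<'E'
from h import *
np.set_printoptions(precision=4,suppress=True)
a=cv2.imread('pics/top0.png'); s=cv2.imread('pics/scene0.png')
def blob(im,lo,hi,box):
    x0,y0,x1,y1=box; h=cv2.cvtColor(im,cv2.COLOR_BGR2HSV); m=cv2.inRange(h,lo,hi); k=np.zeros_like(m); k[y0:y1,x0:x1]=m[y0:y1,x0:x1]
    cs=cv2.findContours(k,cv2.RETR_EXTERNAL,cv2.CHAIN_APPROX_NONE)[0]; return max(cs,key=cv2.contourArea)
print(a[216,180],s[220,350],a[147,269])
for n,im,box,z in(('top',a,(160,185,205,245),.016),('scene',s,(320,200,375,250),.016),('top',a,(315,175,350,235),.016)):
    c=blob(im,(8,60,150),(28,200,255),box); print(n,cv2.contourArea(c))
    w=cast(n,c.reshape(-1,2).astype(float),z)[:,:2].astype(np.float32)
    r=cv2.minAreaRect(w*1000); print(r); print(cv2.boxPoints(r))
c=blob(a,(0,0,150),(180,40,255),(250,130,290,165)); r=cv2.minAreaRect(c);print('anvil',r)
w=cast('top',c.reshape(-1,2).astype(float),.171)[:,:2].astype(np.float32);r=cv2.minAreaRect(w*1000);print(r,cv2.boxPoints(r))
o=[cv2.resize(a[180:250,150:290],None,fx=4,fy=4,interpolation=2),cv2.resize(a[70:180,180:350],(560,362),interpolation=2)]
v=cv2.resize(s[170:260,180:380],None,fx=4,fy=4,interpolation=2)
cv2.imwrite('pics/c1.png',np.vstack([o[0][:230],o[1]])); 
E
```

```text
[182 246 255] [123 209 246] [252 253 253]
top 1483.0
((436.2122802734375, 240.88670349121094), (181.12457275390625, 145.23995971679688), 0.4655638039112091)
[[345.0629 312.7684]
 [346.2431 167.5332]
 [527.3617 169.005 ]
 [526.1815 314.2402]]
scene 639.5
((429.79217529296875, 240.50082397460938), (56.92649459838867, 159.94580078125), 74.55599212646484)
[[345.1273 234.3619]
 [499.2977 191.7688]
 [514.457  246.6398]
 [360.2867 289.2328]]
top 1226.5
((457.6328125, -249.43170166015625), (111.36503601074219, 165.03753662109375), 88.17091369628906)
[[ 373.3788 -302.452 ]
 [ 538.3323 -307.7197]
 [ 541.8868 -196.4114]
 [ 376.9333 -191.1437]]
anvil ((268.6058044433594, 145.89932250976562), (21.907733917236328, 26.581382751464844), 83.2901611328125)
((613.2076416015625, -39.7698974609375), (64.96609497070312, 76.95954895019531), 6.191506862640381) [[576.7639  -5.0179]
 [585.0642 -81.5286]
 [649.6514 -74.5219]
 [641.3511   1.9888]]
```

View pics/c1.png

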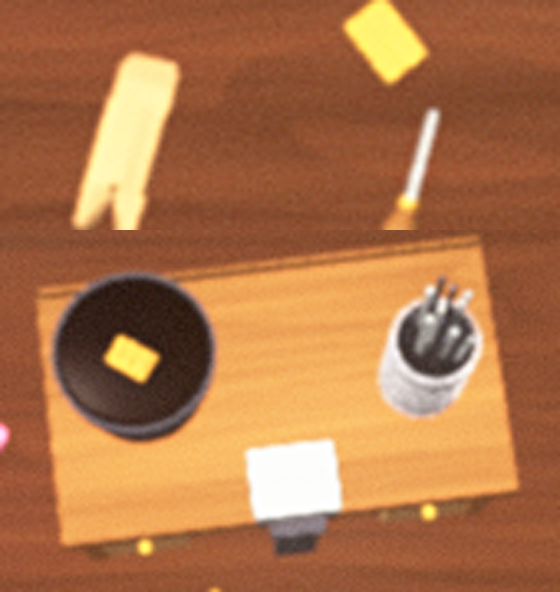

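The crop shows the notched pin with its V at the lower left and its tongue end at the upper right. The white anvil sits on the riser's front edge, with a dark ledge just below it. My pin mask leaked into the table, so I'm tightening it and cross-checking the yaw.

```bash
python3 - <<'E'
from h import *
np.set_printoptions(precision=1,suppress=True)
a=cv2.imread('pics/top0.png'); s=cv2.imread('pics/scene0.png')
def blob(im,m,box):
    x0,y0,x1,y1=box; k=np.zeros_like(m); k[y0:y1,x0:x1]=m[y0:y1,x0:x1]
    return max(cv2.findContours(k,0,1)[0],key=cv2.contourArea).reshape(-1,2).astype(float)
for n,im,box in(('top',a,(160,185,205,245)),('scene',s,(320,200,375,250)),('top',a,(315,175,350,235))):
    t=cv2.threshold(im[box[1]:box[3],box[0]:box[2],1].copy(),0,255,cv2.THRESH_OTSU)[0]
    m=(im[:,:,1]>t).astype(np.uint8)*255
    for z in(0.012,.02):
        w=cast(n,blob(im,m,box),z)[:,:2].astype(np.float32)*1000
        r=cv2.minAreaRect(w); print(n,t,z,r[0],r[1],r[2]); 
        print(cv2.boxPoints(r).ravel())
# anvil in scene, riser edges
h=cv2.cvtColor(s,cv2.COLOR_BGR2HSV); m=cv2.inRange(h,(0,0,190),(180,50,255))
c=blob(s,m,(205,180,255,225)); r=cv2.minAreaRect(c.astype(np.float32)); print(r)
w=cast('scene',c,.171)[:,:2].astype(np.float32)*1000; r=cv2.minAreaRect(w); print('anvil scene',r,cv2.boxPoints(r).ravel())
# riser front and back edges from picked crop pixels (crop scale)
sx=170/560;sy=110/362
px=[(180+u*sx,70+(v-230)*sy) for u,v in((62,543),(518,488),(38,290),(480,237))]
print(cast('top',px,.13)*1000)
S=np.hstack([cv2.resize(s[180:260,310:390],(400,400),interpolation=2),cv2.resize(s[175:255,180:260],(400,400),interpolation=2)])
cv2.imwrite('pics/c2.png',S)
E
```

```text
top 158.0 0.012 (424.84771728515625, 243.29933166503906) (52.70539855957031, 148.07461547851562) 75.2295150756836
[346.5 236.7 489.7 198.9 503.2 249.9 360.  287.7]
top 158.0 0.02 (424.2984924316406, 241.63818359375) (52.347076416015625, 147.06790161132812) 75.22950744628906
[346.5 235.1 488.7 197.6 502.1 248.2 359.9 285.7]
scene 124.0 0.012 (427.0809326171875, 239.66925048828125) (54.31873321533203, 155.3277130126953) 74.59208679199219
[345.  234.1 494.7 192.9 509.2 245.2 359.4 286.5]
scene 124.0 0.02 (434.9714050292969, 240.63345336914062) (53.868797302246094, 154.0410919189453) 74.59209442138672
[353.6 235.1 502.1 194.2 516.4 246.1 367.9 287.1]
top 157.0 0.012 (453.52960205078125, -244.91383361816406) (148.10760498046875, 51.57653045654297) 0.20417305827140808
[ 379.4 -219.4  379.6 -271.   527.7 -270.4  527.5 -218.9]
top 157.0 0.02 (452.785400390625, -243.25570678710938) (147.10060119628906, 51.22588348388672) 0.20417022705078125
[ 379.1 -217.9  379.3 -269.1  526.4 -268.6  526.2 -217.4]
((231.38462829589844, 202.57693481445312), (31.182466506958008, 17.062103271484375), 11.309932708740234)
anvil scene ((617.8717041015625, -39.97388458251953), (62.60747528076172, 77.86898803710938), 6.491162300109863) [582.4  -4.8 591.2 -82.2 653.4 -75.1 644.6   2.2]
[[ 567.4  168.5  130. ]
 [ 613.7 -247.   130. ]
 [ 809.1  193.4  130. ]
 [ 855.4 -221.1  130. ]]
```

View pics/c2.png

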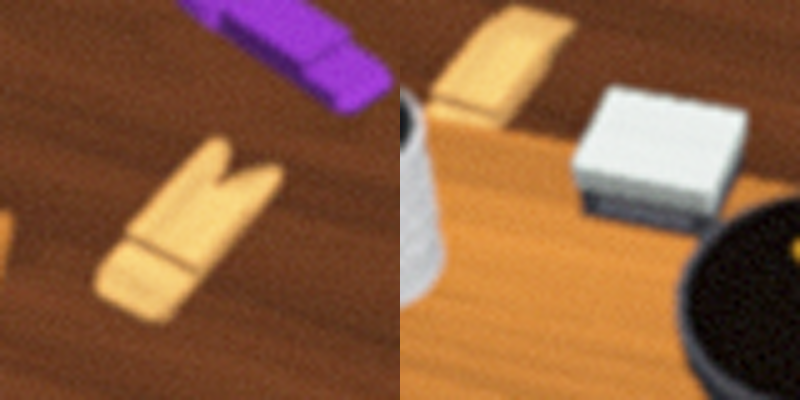

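The scene crop confirms that the pin lies right side up. Its V points toward the robot, and the step and thin tongue point away, toward the riser. Pin: centre about (0.425, 0.242), yaw about -15°. Mouth: about (0.582, -0.043), yaw about 6.3°. Moving over the pin now.

Call:
{"api": "jog_arm", "payload": {
  "increments": [
    [0.03, -0.05, 0, 0.15],
    [0.07, -0.1, 0, 0.3],
    [0.1, -0.15, 0, 0.45],
    [0.135, -0.2, 0, 0.6],
    [0.17, -0.25, 0, 0.64],
    [0.2, -0.29, 0, 0.64],
    [0.235, -0.34, 0, 0.64],
    [0.235, -0.34, 0, 0.64]
  ],
  "claw": -1
}}

```text
clock: 1.1
tool_pos: [0.2791, -0.1446, 0.2312]
tcp_rot: [0.992, -0.127, 0.0, -0.0]
ft_force: [-0.4, -0.6, 0.2]
width: 1.001
grasp_force: 0.0
```

```bash
cat >> h.py <<'E'
def to(p,yaw):
    s=sense(); r=R.from_quat(s['tcp_rot']); m=r.as_matrix(); y=np.degrees(np.arctan2(m[1,0],m[0,0]))
    print('t',s['clock'],'pos',s['tool_pos'].round(4),'yaw',y.round(2),'tilt',m[:,2].round(4),'F',s['ft_force'].round(1),'M',s['moment'].round(2),'w',round(s['width'],3),s['grasp_force'],'q',s['joint_positions'].round(2))
    print('inc',(m.T@(np.array(p)-s['tool_pos'])).round(4),'roll',round((y-yaw)/45,4))
E
python3 -c "
from h import *
to([.425,.242,.15],-15.1)"
```

```text
t 1.1 pos [ 0.2791 -0.1446  0.2312] yaw -14.59 tilt [ 1.e-04  4.e-04 -1.e+00] F [-0.4 -0.6  0.2] M [-0.01  0.03 -0.02] w 1.001 0.0 q [-0.63 -0.11  2.18  0.    1.07  1.2 ]
inc [ 0.0438 -0.4109  0.0814] roll 0.0113
```

Call:
{"api": "jog_arm", "payload": {
  "increments": [
    [0.006, -0.058, 0.01, 0.012],
    [0.012, -0.116, 0.02, 0.012],
    [0.018, -0.174, 0.03, 0.012],
    [0.025, -0.232, 0.04, 0.012],
    [0.031, -0.29, 0.05, 0.012],
    [0.037, -0.348, 0.06, 0.012],
    [0.044, -0.411, 0.071, 0.012],
    [0.044, -0.411, 0.081, 0.012]
  ]
}}

```text
clock: 2.1
tool_pos: [0.4287, 0.2395, 0.1494]
tcp_rot: [0.991, -0.134, 0.0, -0.0]
ft_force: [0.2, -0.5, 0.3]
width: 0.998
grasp_force: 0.0
```

```bash
python3 -c "
from h import *
to([.425,.242,.003],-15.1)
a=viewer.grab_frame('top');s=viewer.grab_frame('scene')
cv2.imwrite('pics/d1.png',np.hstack([cv2.resize(a[170:260,130:220],(400,400),interpolation=2),cv2.resize(s[150:250,290:390],(400,400),interpolation=2)]))"
```

```text
t 2.1 pos [0.4287 0.2395 0.1494] yaw -15.43 tilt [ 4.e-04  3.e-04 -1.e+00] F [ 0.2 -0.5  0.3] M [-0.01 -0.03  0.02] w 0.998 0.0 q [0.41 0.35 1.88 0.   0.91 2.25]
inc [-0.0043 -0.0014  0.1464] roll -0.0072
```

View pics/d1.png

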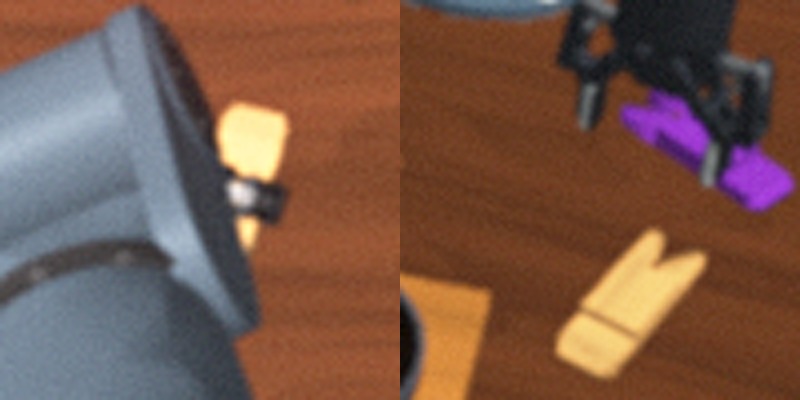

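The gripper hangs above the pin, with the fingers either side of its width, so the alignment looks right. Descending and closing.

Call:
{"api": "jog_arm", "payload": {
  "increments": [
    [-0.004, -0.001, 0.05, -0.007],
    [-0.004, -0.001, 0.1, -0.007],
    [-0.004, -0.001, 0.13, -0.007],
    [-0.004, -0.001, 0.14, -0.007],
    [-0.004, -0.001, 0.145, -0.007],
    [-0.004, -0.001, 0.145, -0.007]
  ]
}}

```text
clock: 2.95
tool_pos: [0.4242, 0.2396, 0.0062]
tcp_rot: [0.991, -0.133, 0.001, -0.0]
ft_force: [-0.3, -0.3, 1.3]
width: 0.999
grasp_force: 0.0
```

Call:
{"api": "jog_arm", "payload": {
  "increments": [
    [0, 0, 0, 0],
    [0, 0, 0, 0],
    [0, 0, 0, 0],
    [0, 0, 0, 0],
    [0, 0, 0, 0],
    [0, 0, 0, 0],
    [0, 0, 0, 0],
    [0, 0, 0, 0]
  ],
  "claw": 1,
  "newtons": 70
}}

```text
clock: 3.95
tool_pos: [0.424, 0.24, 0.0062]
tcp_rot: [0.991, -0.132, 0.0, -0.0]
ft_force: [-2.3, -1.0, 10.5]
width: 0.521
grasp_force: 71.5
```

```bash
python3 -c "
from h import *
to([.425,.242,.15],-15.1)"
```

```text
t 3.95 pos [0.424  0.24   0.0062] yaw -15.22 tilt [ 9.e-04  4.e-04 -1.e+00] F [-2.3 -1.  10.5] M [-0.29  0.34  0.06] w 0.521 71.49909496307373 q [ 0.42  0.61  1.95 -0.    0.58  2.26]
inc [ 0.0006 -0.0023 -0.1438] roll -0.0026
```

Call:
{"api": "jog_arm", "payload": {
  "increments": [
    [0, 0, -0.01, 0],
    [0, 0, -0.03, 0],
    [0, 0, -0.08, 0],
    [0, 0, -0.13, 0],
    [0, 0, -0.18, 0],
    [0, 0, -0.21, 0],
    [0, 0, -0.21, 0]
  ]
}}

```text
clock: 4.82
tool_pos: [0.4243, 0.2401, 0.2176]
tcp_rot: [0.991, -0.132, 0.002, -0.001]
ft_force: [-0.2, 0.6, -1.5]
width: 0.512
grasp_force: 71.8
```

```bash
python3 -c "
from h import *
to([.468,-.0556,.216],6.3)"
```

```text
t 4.825 pos [0.4243 0.2401 0.2176] yaw -15.22 tilt [ 0.0041  0.0018 -1.    ] F [-0.2  0.6 -1.5] M [ 0.01 -0.02 -0.01] w 0.512 71.83640599250793 q [0.42 0.25 1.83 0.   1.06 2.26]
inc [0.1198 0.2739 0.0013] roll -0.4782
```

Call:
{"api": "jog_arm", "payload": {
  "increments": [
    [0.02, 0.045, 0, -0.08],
    [0.04, 0.09, 0, -0.16],
    [0.06, 0.135, 0, -0.24],
    [0.08, 0.18, 0, -0.32],
    [0.1, 0.225, 0, -0.4],
    [0.12, 0.274, 0, -0.478],
    [0.12, 0.274, 0, -0.478],
    [0.12, 0.274, 0, -0.478]
  ]
}}

```text
clock: 5.82
tool_pos: [0.4668, -0.0558, 0.2144]
tcp_rot: [0.999, 0.054, -0.001, -0.0]
ft_force: [-0.2, 0.9, -1.0]
width: 0.52
grasp_force: 71.9
```

```bash
python3 -c "
from h import *
to([.468,-.0556,.146],6.3)
a=viewer.grab_frame('top');s=viewer.grab_frame('scene')
cv2.imwrite('pics/top2.png',a);cv2.imwrite('pics/scene2.png',s)
cv2.imwrite('pics/d2.png',np.hstack([cv2.resize(a[120:200,225:305],(400,400),interpolation=2),cv2.resize(s[150:230,200:280],(400,400),interpolation=2)]))
m=np.array([.582,-.043,.138]);R6=R.from_euler('z',6.3,degrees=True).as_matrix()
print(proj('top',[m+R6@np.array(v) for v in ([0,-.026,0],[0,.026,0],[-.012,-.025,0],[-.012,.025,0],[0,.038,.033],[0,-.038,.033])]))
"
```

```text
t 5.825 pos [ 0.4668 -0.0558  0.2144] yaw 6.22 tilt [-1.8e-03  6.0e-04 -1.0e+00] F [-0.2  0.9 -1. ] M [0.02 0.01 0.01] w 0.52 71.90735936164856 q [-0.22  0.23  1.87  0.    1.05  1.24]
inc [ 0.0013 -0.      0.0684] roll -0.0017
[[278.1784426  157.89969017]
 [260.81041054 159.98098583]
 [278.36306246 161.86894537]
 [261.63869917 163.87399595]
 [256.81914554 157.96347305]
 [283.00193975 154.82673151]]
```

View pics/d2.png

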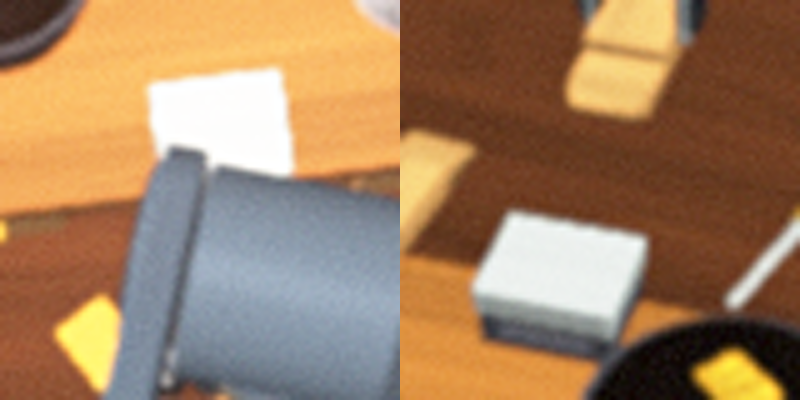

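The scene crop shows the pin held level, its tongue toward the anvil. The tongue's end runs from about (234,171) to (250,174) in the full picture. The top view matches the predicted anvil corners. Next I'll check the tongue end's offset in the scene view.

```bash
python3 - <<'E'
from h import *
np.set_printoptions(precision=1,suppress=True)
s=cv2.imread('pics/scene2.png')
R6=R.from_euler('z',6.22,degrees=True).as_matrix(); T=np.array([.4668,-.0558,.2144-.0062])
L=[[.063,.023,.012],[.063,-.023,.012],[.075,.018,.007],[.075,-.018,.007],[.075,.018,0],[.075,-.018,0],[.035,.023,.020],[.035,-.023,.020]]
p=proj('scene',[T+R6@np.array(v) for v in L]);print(p)
m=np.array([.582,-.043,.138]);Rm=R.from_euler('z',6.3,degrees=True).as_matrix()
q=proj('scene',[m+Rm@np.array(v) for v in([0,.038,.033],[0,-.038,.033],[.062,.038,.033],[.062,-.038,.033])]);print(q)
v=cv2.resize(s[150:230,200:280],(800,800),interpolation=2)[:600]
for c,col in((p,(0,0,255)),(q,(255,0,0))):
    for u in c: cv2.circle(v,tuple(int(x) for x in (u-[200,150]+.5)*10),4,col,-1)
cv2.imwrite('pics/d3.png',v)
E
```

```text
[[249.9 168.9]
 [233.6 166. ]
 [246.8 172.8]
 [234.1 170.4]
 [246.9 174.8]
 [234.2 172.5]
 [252.9 160.4]
 [236.8 157.5]]
[[249.9 196.3]
 [222.9 191.1]
 [242.8 212.1]
 [215.  206.5]]
```

View pics/d3.png

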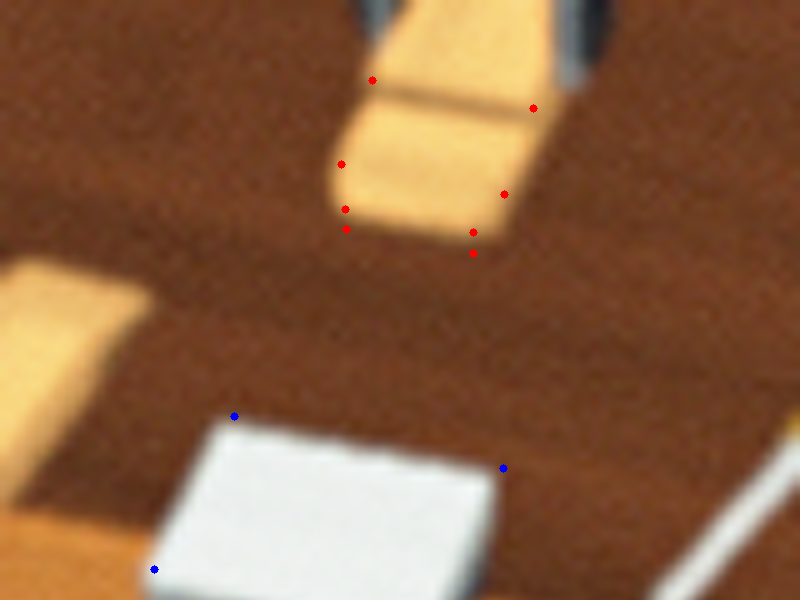

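Red dots are the predicted pin corners and blue the predicted anvil corners. Both agree within about 1 px. The tongue's end looks about 1 px high, so I'll compare its intensity profile with the picture of it lying on the bench, to check for pitch.

```bash
python3 - <<'E'
from h import *
from scipy.ndimage import map_coordinates
for f,T,y in(('scene0',[.424,.240,0],-15.22),('scene2',[.4668,-.0558,.2082],6.22)):
    g=cv2.imread(f'pics/{f}.png')[:,:,1].astype(float); Rm=R.from_euler('z',y,degrees=True).as_matrix()
    def prof(P):
        p=proj('scene',[np.array(T)+Rm@np.array(v) for v in P]); return map_coordinates(g,[p[:,1],p[:,0]],order=1).round().astype(int)
    xs=np.arange(.025,.095,.003)
    print(f); 
    for yy in(-.01,0,.01): print(prof([[x,yy,.012] for x in xs]))
    ys=np.arange(-.033,.034,.003); print('lat',prof([[.05,v,.012] for v in ys]),'far',prof([[.058,v,.012] for v in ys]))
print((xs*1000).astype(int))
E
```

```text
scene0
[172 154 145 169 194 208 213 211 206 203 195 191 195 193 194 199 196 185
 149 107  75  65  62  66]
[183 158 154 170 193 208 211 209 205 203 198 190 187 187 192 196 197 183
 149 106  79  64  62  63]
[182 159 148 171 195 205 208 209 206 201 198 193 186 189 192 196 192 176
 143 104  73  64  64  63]
lat [ 54  56  75 122 178 203 210 208 203 205 206 205 206 206 204 206 205 202
 197 174 135  86  62] far [ 61  59  73 114 162 186 192 190 193 193 190 190 192 191 193 193 195 195
 188 167 127  83  59]
scene2
[164 145 149 169 194 208 214 214 211 206 201 196 194 196 201 205 205 199
 178 145 104  77  63  64]
[168 149 152 170 194 207 213 212 211 208 201 198 193 195 197 201 204 197
 178 143 107  74  60  59]
[166 152 150 172 195 209 211 212 209 205 202 199 198 198 199 201 198 188
 165 133  98  72  65  64]
lat [ 61  66 108 166 199 209 211 208 210 209 210 210 210 207 208 208 209 204
 185 148  98  68  57] far [ 58  62  96 152 190 198 198 195 196 198 197 198 199 200 199 198 198 194
 180 143  98  65  57]
[25 28 31 34 37 39 43 46 48 51 54 57 60 64 66 69 72 75 78 81 84 88 90 93]
```

No pitch, and the pin is centred. Lowering to pocket height, with the underside about 1.5 mm above the floor and a 1 mm shift toward -y.

Call:
{"api": "jog_arm", "payload": {
  "increments": [
    [0.001, 0.001, 0.03, -0.002],
    [0.001, 0.001, 0.055, -0.002],
    [0.001, 0.001, 0.069, -0.002],
    [0.001, 0.001, 0.069, -0.002],
    [0.001, 0.001, 0.069, -0.002]
  ]
}}

```text
clock: 6.55
tool_pos: [0.469, -0.0569, 0.1471]
tcp_rot: [0.998, 0.056, 0.001, 0.0]
ft_force: [-0.7, 0.3, -0.9]
width: 0.519
grasp_force: 71.9
```

```bash
python3 -c "
from h import *
to([.5046,-.0526,.1457],6.3)
a=viewer.grab_frame('top');s=viewer.grab_frame('scene')
cv2.imwrite('pics/scene3.png',s)
cv2.imwrite('pics/d4.png',np.hstack([cv2.resize(a[130:180,240:290],(400,400),interpolation=2),cv2.resize(s[165:225,205:265],(400,400),interpolation=2)]))
"
```

```text
t 6.55 pos [ 0.469  -0.0569  0.1471] yaw 6.39 tilt [ 1.2e-03 -2.0e-04 -1.0e+00] F [-0.7  0.3 -0.9] M [-0.04  0.   -0.01] w 0.519 71.89747452735901 q [-0.22  0.33  1.93  0.    0.89  1.24]
inc [ 0.0358 -0.0003  0.0014] roll 0.0021
```

View pics/d4.png

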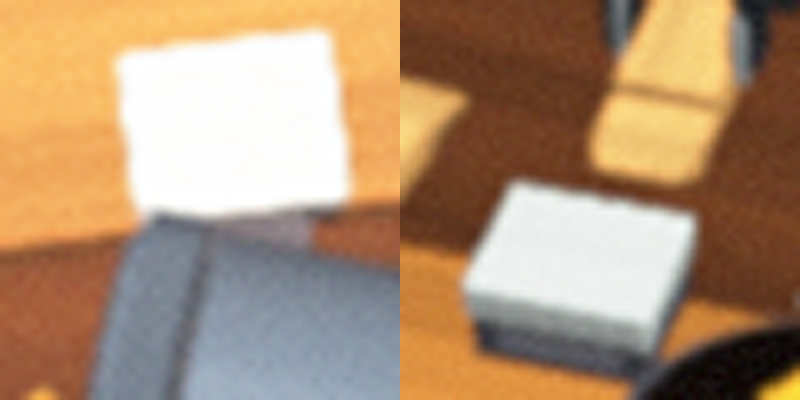

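The scene crop shows the tongue just in front of the anvil, with the ledge visible in the top view. I'll check the lateral line numerically in the pocket frame.

```bash
python3 - <<'E'
from h import *
np.set_printoptions(precision=1,suppress=True)
k=60/400
f=lambda L:[(205+(u-400)*k-.4,165+v*k-.4) for u,v in L]
Rm=R.from_euler('z',6.3,degrees=True).as_matrix(); m=np.array([.582,-.043,0])
A=cast('scene',f([(512,180),(695,212),(466,290),(655,325)]),.171)
B=cast('scene',f([(612,85),(735,105),(597,135),(715,150)]),.1395+.012)
for n,X in(('anvil',A),('tongue',B)): print(n,((X-m)@Rm*1000)[:,:2])
g=cv2.imread('pics/scene3.png')
# anvil left/right edges by profile across y at mid-depth, pin across tongue
from scipy.ndimage import map_coordinates
G=g[:,:,0].astype(float)
for n,x,z in(('anvil',.02,.171),('anvil',.035,.171),('anvil',.05,.171)):
    ys=np.arange(-.05,.0501,.001); p=proj('scene',[m+Rm@np.array([x,y,z]) for y in ys]); v=map_coordinates(G,[p[:,1],p[:,0]],order=1)
    d=np.gradient(v); print(n,x,'edges',ys[:50][np.argmax(d[:50])],ys[50:][np.argmin(d[50:])])
G=g[:,:,1].astype(float)
for x in(-.07,-.06,-.055):
    ys=np.arange(-.04,.0401,.001); p=proj('scene',[m+Rm@np.array([x,y,.1515]) for y in ys]); v=map_coordinates(G,[p[:,1],p[:,0]],order=1)
    d=np.gradient(v); print('tongue',x,ys[:40][np.argmax(d[:40])],ys[40:][np.argmin(d[40:])])
E
```

```text
anvil [[  2.9 -41.4]
 [  1.   35.4]
 [ 68.1 -37. ]
 [ 66.4  39.5]]
tongue [[-86.5 -29.2]
 [-88.2  25.4]
 [-53.7 -25. ]
 [-58.2  25.6]]
anvil 0.02 edges -0.040999999999999995 0.04000000000000008
anvil 0.035 edges -0.040999999999999995 0.04200000000000008
anvil 0.05 edges -0.040999999999999995 0.04000000000000008
tongue -0.07 -0.02899999999999999 0.024000000000000056
tongue -0.06 -0.02799999999999999 0.024000000000000056
tongue -0.055 -0.02699999999999999 0.023000000000000055
```

Offset is within about 1 mm. Starting the insertion slowly.

Call:
{"api": "jog_arm", "payload": {
  "increments": [
    [0.012, -0.001, 0.001, 0.002],
    [0.024, -0.001, 0.001, 0.002],
    [0.034, -0.001, 0.001, 0.002],
    [0.04, -0.001, 0.001, 0.002],
    [0.046, -0.001, 0.001, 0.002],
    [0.052, -0.001, 0.001, 0.002],
    [0.052, -0.001, 0.001, 0.002]
  ]
}}

```text
clock: 7.52
tool_pos: [0.5204, -0.0503, 0.1453]
tcp_rot: [0.998, 0.055, 0.0, 0.0]
ft_force: [-0.9, -0.5, -0.4]
width: 0.515
grasp_force: 71.9
```

```bash
python3 -c "
from h import *
to([.5442,-.0472,.1457],6.3)
"
```

```text
t 7.525 pos [ 0.5204 -0.0503  0.1453] yaw 6.29 tilt [ 1.e-04 -0.e+00 -1.e+00] F [-0.9 -0.5 -0.4] M [-0.02  0.01 -0.01] w 0.515 71.89724922180176 q [-0.19  0.41  1.8  -0.    0.93  1.28]
inc [ 0.024  -0.0004 -0.0004] roll -0.0003
```

Call:
{"api": "jog_arm", "payload": {
  "increments": [
    [0.004, 0, 0, 0],
    [0.008, 0, 0, 0],
    [0.012, 0, 0, 0],
    [0.016, 0, 0, 0],
    [0.016, 0, 0, 0]
  ]
}}

```text
clock: 8.15
tool_pos: [0.5363, -0.0485, 0.1452]
tcp_rot: [0.998, 0.055, 0.0, 0.0]
ft_force: [0.4, 0.5, -0.2]
width: 0.515
grasp_force: 71.9
```

```bash
python3 -c "
from h import *
to([.5442,-.0472,.1457],6.3)
"
```

```text
t 8.15 pos [ 0.5363 -0.0485  0.1452] yaw 6.29 tilt [ 0. -0. -1.] F [ 0.4  0.5 -0.2] M [0.01 0.   0.  ] w 0.515 71.89717054367065 q [-0.18  0.44  1.76 -0.    0.94  1.28]
inc [ 0.008  -0.0004 -0.0005] roll -0.0002
```

Call:
{"api": "jog_arm", "payload": {
  "increments": [
    [0.002, 0, 0, 0],
    [0.004, 0, 0, 0],
    [0.005, 0, 0, 0],
    [0.006, 0, 0, 0],
    [0.006, 0, 0, 0]
  ]
}}

```text
clock: 8.78
tool_pos: [0.542, -0.0478, 0.1453]
tcp_rot: [0.998, 0.055, -0.0, -0.0]
ft_force: [-0.1, -0.3, -1.4]
width: 0.519
grasp_force: 71.9
```

Call:
{"api": "jog_arm", "payload": {
  "increments": [
    [0.001, 0, 0, 0],
    [0.002, 0, 0, 0],
    [0.002, 0, 0, 0]
  ]
}}

```text
clock: 9.15
tool_pos: [0.544, -0.0476, 0.1453]
tcp_rot: [0.998, 0.055, 0.0, -0.0]
ft_force: [0.5, 0.1, -0.4]
width: 0.52
grasp_force: 71.9
```

Call:
{"api": "jog_arm", "payload": {
  "increments": [
    [0.001, 0, 0, 0],
    [0.002, 0, 0, 0],
    [0.002, 0, 0, 0]
  ]
}}

```text
clock: 9.52
tool_pos: [0.546, -0.0474, 0.1453]
tcp_rot: [0.998, 0.055, 0.0, -0.0]
ft_force: [1.4, -0.5, -0.6]
width: 0.514
grasp_force: 71.9
```

Call:
{"api": "jog_arm", "payload": {
  "increments": [
    [0.001, 0, 0, 0],
    [0.001, 0, 0, 0],
    [0.001, 0, 0, 0]
  ]
}}

```text
clock: 9.9
tool_pos: [0.5469, -0.0473, 0.1453]
tcp_rot: [0.998, 0.055, -0.0, -0.0]
ft_force: [-0.2, 0.6, -0.2]
width: 0.514
grasp_force: 71.9
```

Call:
{"api": "jog_arm", "payload": {
  "increments": [
    [0.001, 0, 0, 0],
    [0.001, 0, 0, 0],
    [0.001, 0, 0, 0]
  ]
}}

```text
clock: 10.28
tool_pos: [0.5479, -0.0472, 0.1453]
tcp_rot: [0.998, 0.055, -0.0, -0.0]
ft_force: [-0.4, 0.4, -1.5]
width: 0.517
grasp_force: 71.9
```

Call:
{"api": "jog_arm", "payload": {
  "increments": [
    [0.001, 0, 0, 0],
    [0.001, 0, 0, 0],
    [0.001, 0, 0, 0]
  ]
}}

```text
clock: 10.65
tool_pos: [0.5488, -0.0471, 0.1452]
tcp_rot: [0.998, 0.055, -0.0, -0.0]
ft_force: [-0.5, 0.4, -1.0]
width: 0.515
grasp_force: 71.9
```

Call:
{"api": "jog_arm", "payload": {
  "increments": [
    [0.001, 0, 0, 0],
    [0.001, 0, 0, 0],
    [0.001, 0, 0, 0]
  ]
}}

```text
clock: 11.02
tool_pos: [0.5488, -0.0471, 0.145]
tcp_rot: [0.998, 0.055, -0.001, -0.0]
ft_force: [-7.7, -1.8, 1.1]
width: 0.52
grasp_force: 72.2
```

Call:
{"api": "jog_arm", "payload": {
  "increments": [
    [0.001, 0, 0, 0],
    [0.001, 0, 0, 0],
    [0.001, 0, 0, 0]
  ]
}}

```text
clock: 11.4
tool_pos: [0.5489, -0.047, 0.1447]
tcp_rot: [0.998, 0.055, -0.003, -0.0]
ft_force: [-11.9, -2.5, 4.1]
width: 0.516
grasp_force: 72.4
```

```bash
python3 -c "
from h import *
to([.5442,-.0472,.1457],6.3)
s=viewer.grab_frame('scene');a=viewer.grab_frame('top')
cv2.imwrite('pics/d5.png',np.hstack([cv2.resize(a[130:180,240:290],(400,400),interpolation=2),cv2.resize(s[165:225,205:265],(400,400),interpolation=2)]))
"
```

```text
t 11.4 pos [ 0.5489 -0.047   0.1447] yaw 6.29 tilt [-0.0053 -0.     -1.    ] F [-11.9  -2.5   4.1] M [-0.41  1.85  0.04] w 0.516 72.39126563072205 q [-0.17  0.46  1.73 -0.    0.96  1.29]
inc [-0.0047 -0.0004 -0.001 ] roll -0.0002
```

View pics/d5.png

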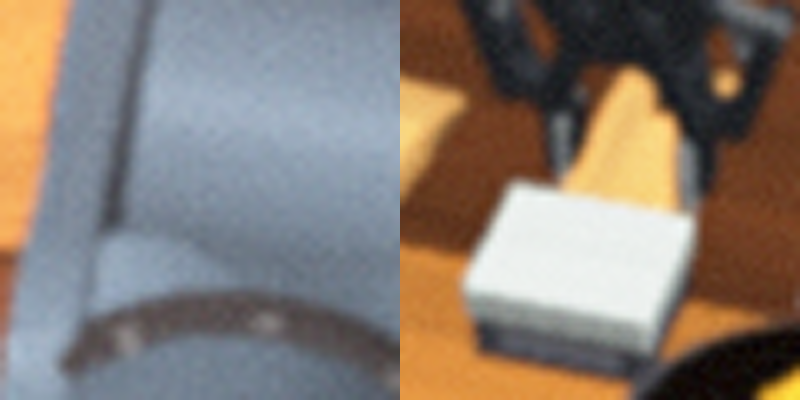

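The pin is seated under the anvil, with only its body showing in front. The force rose to about 12 N along -x with no further travel, about 4 mm past the estimated depth, which is within measuring error, so the tongue is on the back wall. I'll hold for a moment to confirm it's steady.

Call:
{"api": "jog_arm", "payload": {
  "increments": [
    [0, 0, 0, 0],
    [0, 0, 0, 0],
    [0, 0, 0, 0],
    [0, 0, 0, 0]
  ]
}}

```text
clock: 12.0
tool_pos: [0.5488, -0.047, 0.1447]
tcp_rot: [0.998, 0.055, -0.003, -0.0]
ft_force: [-12.8, -3.1, 4.2]
width: 0.516
grasp_force: 72.4
```

```bash
python3 -c "
from bench import ticket
print(ticket.hand_in())"
```

```text
the job is handed in; nothing more can be done
None
```

I slid the notched pin's tongue, right way up, into the pocket until it met the back wall. I handed the job in at 12 s with the arm still gripping it (72 N) and pressing it home with about 13 N, square and within about 0.3° of level.

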